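# Set the spring rule on the registration board

## Task

Set the spring rule between the rail and the stop block's adjusting screw on the registration board. Hook its tang over the outer side of the rail, draw the case back against the spring until its heel bears gently on the screw's head (how far that sticks out must be felt), and while it bears there press the case down until its underside sits on the board, so that the foot goes fully in and locks the blade. Then let go and leave the rule there, hooked and locked, without forcing anything or disturbing the other things.

Things in the scene. Friction and masses are not known exactly. Their poses are not given: they have to be found in the camera images.
- rule: Spring rule, loose, 0.3 kg, standing on its foot. Black base 160 long (x) x 46 wide x 14 high, grey upper part 160 x 30 wide on it, 46 high in all: grip it across the 30; a ledge 8 wide each side, 14 up, lets fingertips bear down. Origin: centre of the case's underside (5 above the foot's sole); x points along the blade to the tang, z up.
- rule_hook (a point): Lower edge of the inner face (turned to the case) of the tang at the blade's end, 3 above the case's underside and 120 ahead of its centre with the blade in. Tang 24 wide, 3 thick. The blade, 19 wide, 2 thick, has its underside 15 above this edge.
- rule_heel (a point): Middle of the lower edge of the case's rear face (heel), 80 behind its centre, level with the underside.
- rule_blade (a joint): How far the blade is drawn out, m: 0 in, at most 0.115. A spring pulls it in: 3 N at 0, plus 0.3 N per 10 mm. Once the foot is fully in the blade stays where it is.
- rule_foot (a joint): How far the flat rubber foot (120 x 36) under the case is pushed in, m: 0 out (sole 5 mm below the underside), 0.005 fully in, flush. It bears the rule's weight, gives from about 11 N of push and stays where left; from 3.8 mm on a brake grips the blade and going fully in takes about 20 N. It cannot be pulled out again, so press only when the rule is in place.
- board: Plywood board, fixed, 500 (x) x 340 (y) x 12 thick on the bench. Origin: centre of its underside. x runs from the stop block to the rail (robot's left), y roughly towards the robot. The aluminium rail on it spans x 166 to 180, y -110 to 50, 16 high above the board. The rule is to lie along x at y = -30, its tang down behind the rail's outer side (x = 180).
- rail_edge (a point): Middle of the upper edge of the rail's outer side (the side away from the stop block), 16 above the board's top.
- stop: Dark steel stop block, fixed on the board, 36 long x 70 wide x 30 high, two bolt heads on top; axes as the board's. A steel adjusting screw (head 16 across, axis 16 above the board, mid-width) sticks out of the face turned to the rail by 4 to 28, set differently each time: feel for it. Origin: middle of that face's lower edge, on the board's top, 260 to 305 from the rail's outer side, at y = -30.
- ink_jar: Ink jar, 52 across, 70 high, on the board. Leave alone.
- tape_roll: Paper ring, 68 across, 24 high, on the board. Leave alone.
- eraser: Eraser 45 x 20 x 12 on the board. Leave alone.
- pencil_mug: Mug, 76 across, 95 high, on the bench. Leave alone.
- scraper: Ink spatula lying on the bench. Leave alone.
- ink_tall: Tall ink bottle, 56 across, 130 high, on the bench. Leave alone.
- squeegee: Wooden squeegee 220 long standing on the bench. Leave alone.
Mind the look-alikes: they are no part of the job. Of the things like the rule, leave any that is orange; of the rest the smaller one is meant.

How it is judged:
By the outcome, as a careful person would: the job done as asked, in the order asked, and still so for the second after the job is handed in, with the robot touching nothing.
It also fails if it takes over 61 s, if anything falls off the work surface, if the arm or the gripper's body presses on something with over 40 N, if the wrist force passes 120 N, or if a joint passes its speed limit or range.

## Robot

A 6-joint arm with a two-finger parallel gripper is mounted at the origin on the work surface. World frame = base frame: x ahead of the robot, y to its left, z up, the work surface at z = 0. Lengths are in m, angles in rad, forces in N, time in s.
With the tool pointing down it reaches from about 0.3 to 0.75 m from the base axis. Payload 8.5 kg.
Tool frame: the origin (TCP) lies on the centre line of the jaws, within the pads' length; the fingertips stand 22 mm ahead of it and the grasp point (between the pads) lies 3 mm ahead of it (robot.tcp_to_tips is the distance from the TCP to the fingertips, in m); z points along the fingers, y is the line along which they close (so a half turn about z gives the same grasp; the last joint's range is limited). The gripper opens to 85 mm and grips with 20 to 120 N. Pads are 22 mm wide; open, the fingers measure 114 mm over their backs; the gripper's body (76 mm by 85 mm) begins 54 mm behind the grasp point. The pads swing forward as they close: fully open they stand 13 mm farther back than shut.
Start: joints at [-1.418, 0.381, 1.297, -0, 1.464, -0.215], TCP at [0.198, -0.513, 0.253] pointing down, gripper open.
Joint ranges: [-3.11, 3.11], [-0.89, 2.33], [0.22, 2.48], [-1.42, 4.56], [0.17, 2.85], [-2.88, 2.88]. Speed limits (rad/s): [2.39, 2.39, 3.14, 3.14, 3.14, 3.14].

## Interface

Orientations are given as a 3x3 rotation matrix whose columns are the frame's x, y, z axes.
In Python, from plant import robot gives the robot as it stands.
- The arm moves only by the shell command python3 -m handwheel 'ROWS' [OPENING] [FORCE]. ROWS is text: rows parted by semicolons, each of 6 numbers parted by spaces: the shift along the tool's x, y, z in mm, then the turn, a rotation vector about the tool's x, y, z in degrees. A call has 1 to 12 rows; each row is the pose to reach, as a shift and turn from the pose commanded when the call began, along the tool's axes at that moment; what a row does not reach only later rows make up. A row lasts 1/8 s, in which the tool goes at most 62.5 mm and 10.7 degrees, less where a joint would pass 70% of its speed; a pose out of reach is approached as far as the arm can. A call with a gripper value outside its range is refused whole. OPENING is the closure, from 0 (fully open) to 1 (shut), set as the call begins (- or left out, the last holds). The fingers move at their own pace and stop on an object; FORCE is the grip in N (left out, the last holds). Time passes only in rows, so rows that repeat a pose let the fingers close. It gives the time, the measured TCP pose, the force, the opening and the grip force at its end, in the units of the state.
- robot.get_state(): the state, without advancing time (a new reading comes with each control period).
- robot.grab_frame(name): name is "scene" or "side" or "wrist"; returns a dict with "frame" (420x560x3 uint8, red, green, blue), "depth" (420x560 float32, m along the optical axis (not along the pixel's ray), 0 where there is no reading), "camera_matrix" (3x3 intrinsics, pixels), "T" (4x4, takes a point from camera to world coordinates); the wrist camera has in their place "hand_eye" (4x4, takes a point from camera to tool coordinates, whose origin is the TCP and whose axes are the flange's). Camera axes: x right, y up, looking along -z (the intrinsics and any distortion apply to the point x, -y, -z); pixel columns grow to the right and rows downward; lengths in m; the calibration is good to about 2 mm. The wrist camera is an equidistant fisheye: a pixel r from the principal point sees the ray r / f radians off the axis. A picture is of the moment at which its call begins: read the wrist's pose just before it.
- robot.job_done(): hands the job in; it is judged then, once.
The state is a dict: "time_s": time; "qpos": joint angles; "dq": joint speeds; "joint_torque": joint torques, N m; "position": TCP position; "orientation": TCP orientation; "contact_force": force on the tool from outside, world axes, zero at the start; "moment": the same for the moment, N m; "finger_gap": finger opening in m; "grip_force": force on a finger pad.
Only numpy, scipy, OpenCV 4.12 (cv2) and the standard library are available. Lean on these libraries where they do the work, as an engineer would, in place of code of your own. Each camera call takes 0.05 s, during which the arm holds its last target. There are 200 camera calls.

## Working session

There is one attempt and no reset: what is moved stays moved. The work goes in short steps, Python scripts to look and compute and a shell command to move; the robot and the scene stay as the last step left them, time stands still between calls to the robot, and variables do not carry over. Pictures are saved under pics/ and viewed, at most 10 in all, crops included, and the job is handed in when it is done.

```bash
ls; mkdir -p pics; cat > h.py <<'E'
import numpy as np, cv2
from plant import robot
def cap(name,tag):
    s=robot.get_state(); f=robot.grab_frame(name)
    np.savez('pics/'+tag+'.npz',**{k:np.array(v) for k,v in f.items()},pos=s['position'],R=s['orientation'])
    cv2.imwrite('pics/'+tag+'.png',f['frame'][:,:,::-1]); return f
def load(tag): return dict(np.load('pics/'+tag+'.npz'))
def world(f):
    d=f['depth'];K=f['camera_matrix'];T=f['T'];v,u=np.indices(d.shape)
    P=np.stack([(u-K[0,2])/K[0,0]*d,-(v-K[1,2])/K[1,1]*d,-d],-1)
    W=P@T[:3,:3].T+T[:3,3]; W[d==0]=np.nan; return W
E
python3 - <<'E'
from h import *
for n in('scene','side'):
    f=cap(n,n+'0'); print({k:v for k,v in f.items() if k not in('frame','depth')})
a=np.hstack([cv2.imread('pics/scene0.png')]); 
print(robot.get_state(), robot.tcp_to_tips)
E
```

```text
pics
{'camera_matrix': array([[478.446549  ,   0.        , 279.56800744],
       [  0.        , 478.446549  , 204.53730095],
       [  0.        ,   0.        ,   1.        ]]), 'T': array([[ 0.47321936, -0.50491165,  0.72189173,  1.57771014],
       [ 0.88064203,  0.29260805, -0.37262602, -0.59979969],
       [-0.02308811,  0.81206204,  0.58311421,  0.95943897],
       [ 0.        ,  0.        ,  0.        ,  1.        ]])}
{'camera_matrix': array([[538.79698908,   0.        , 281.58296014],
       [  0.        , 538.79698908, 210.54980256],
       [  0.        ,   0.        ,   1.        ]]), 'T': array([[-0.93623413,  0.16946396, -0.30781103, -0.00651972],
       [-0.35078665, -0.50152457,  0.79083616,  1.15416692],
       [-0.02035656,  0.8483838 ,  0.52899011,  0.82277171],
       [ 0.        ,  0.        ,  0.        ,  1.        ]])}
{'time_s': 0.1, 'qpos': array([-1.41830311e+00,  3.81130651e-01,  1.29813448e+00, -4.33165984e-06,
        1.46361389e+00, -2.15313427e-01]), 'dq': array([-3.32568919e-04,  5.18173516e-05, -1.14703351e-04, -1.63100502e-03,
       -5.77927831e-04,  4.10470055e-05]), 'joint_torque': array([ 3.38226797e-03, -4.49223804e+01, -2.31655544e+01, -3.26516465e-04,
        3.59168873e-03,  4.06171438e-06]), 'position': array([ 0.19771798, -0.51298933,  0.25278945]), 'orientation': array([[ 9.33118112e-01,  3.59569951e-01, -1.99658365e-04],
       [ 3.59569905e-01, -9.33117286e-01,  1.27077643e-03],
       [ 2.70628346e-04, -1.25757564e-03, -9.99999173e-01]]), 'contact_force': array([-0.07797154, -0.07776882,  0.48607407]), 'moment': array([ 0.01065378,  0.02706859, -0.00789903]), 'grip_force': 0.0, 'finger_gap': 0.08513223388387631} 0.022
```

View pics/scene0.png

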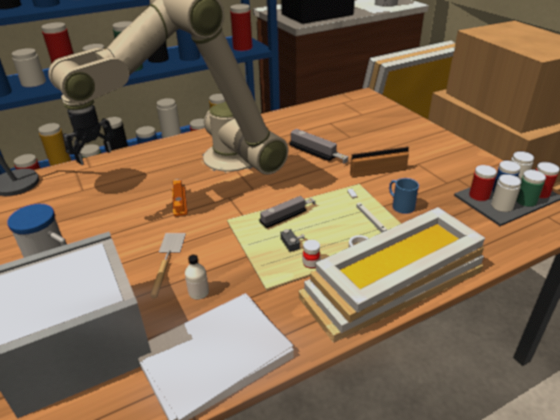

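View pics/side0.png

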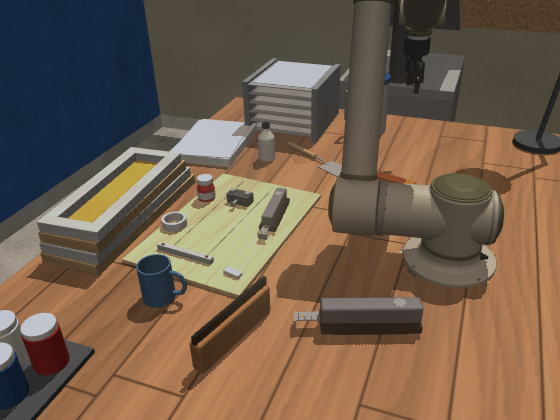

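The rule is the grey one on the board, at scene (285,210) and side (273,210). The larger look-alike is at scene (313,145) and the orange one at (178,197). The stop block is at scene (291,240), the rail at (370,215), the jar at (311,253) and the eraser at (352,193).

```bash
python3 - <<'E'
from h import *
for t in('scene0','side0'):
    f=load(t);W=world(f);hsv=cv2.cvtColor(f['frame'],cv2.COLOR_RGB2HSV)
    z=W[...,2]
    bm=((hsv[...,0]>22)&(hsv[...,0]<40)&(hsv[...,1]>50)&(hsv[...,2]>100)&(np.abs(z-.012)<.01)).astype(np.uint8)
    n,l,st,c=cv2.connectedComponentsWithStats(bm); i=1+st[1:,4].argmax(); P=W[l==i]
    print(t,'board z',np.median(P[:,2]),st[i]); r=cv2.minAreaRect((P[:,:2]*1000).astype(np.float32)); print(r, cv2.boxPoints(r).round(0).tolist())
    # things standing above board inside hull
    box=cv2.boxPoints(r)
    hull=cv2.convexHull(np.argwhere(l==i)[:,::-1].astype(np.int32)); hm=np.zeros_like(bm); cv2.fillConvexPoly(hm,hull,1)
    m=((hm>0)&(z>.017)).astype(np.uint8)
    n,l2,st,c=cv2.connectedComponentsWithStats(m)
    for k in range(1,n):
        if st[k,4]<40: continue
        Q=W[l2==k]; h=np.nanpercentile(Q[:,2],97); T=Q[Q[:,2]>h-.006]
        rr=cv2.minAreaRect((T[:,:2]*1000).astype(np.float32)); print(st[k],'top z %.3f'%h,np.round(rr[0]),np.round(rr[1]),round(rr[2],1), np.median(f['frame'][l2==k],0))
E
```

```text
scene0 board z 0.012301769241549576 [ 228  184  172  104 7075]
((581.4874877929688, 51.4569091796875), (504.4824523925781, 344.27581787109375), 85.38783264160156) [[390.0, -186.0], [733.0, -214.0], [773.0, 289.0], [430.0, 317.0]]
[347 189  11   9  54] top z 0.027 [480. 248.] [20. 42.] 81.8 [204.  205.5 199.5]
[259 198  56  31 811] top z 0.066 [482. -22.] [ 31. 160.] 2.2 [58. 53. 51.]
[ 302  203   93   71 1125] top z 0.124 [811.  29.] [ 25. 269.] 4.4 [195. 188. 173.]
[280 228  25  23 330] top z 0.049 [604. -66.] [36. 66.] 86.8 [88. 86. 82.]
side0 board z 0.011753456183947297 [ 123  174  197  121 8985]
((578.7777099609375, 49.35929870605469), (501.6744079589844, 342.01263427734375), 85.26444244384766) [[388.0, -187.0], [728.0, -215.0], [770.0, 285.0], [429.0, 313.0]]
[198 182  17  20 214] top z 0.062 [684. -47.] [33.  8.] 79.0 [101.  77.  71.]
[226 188  28  19 361] top z 0.049 [595. -63.] [35. 66.] 85.8 [73. 70. 63.]
[257 188  33  52 848] top z 0.065 [472. -19.] [ 30. 167.] 6.5 [86.  83.  72.5]
[162 212  25  19 261] top z 0.037 [707. 107.] [69. 47.] 86.7 [103.  97.  90.]
[157 242  57  22 400] top z 0.030 [623. 220.] [ 19. 161.] 85.0 [136.  133.5 126.5]
[137 254  48  25 484] top z 0.096 [608. 353.] [51. 76.] 84.2 [34. 47. 59.]
[223 266  19  13 128] top z 0.026 [475. 251.] [23. 46.] 73.6 [190. 194. 193.]
```

```bash
python3 -m handwheel '30 -24 0 0 0 -5; 85 -69 0 0 0 -13; 140 -114 0 0 0 -22; 195 -159 0 0 0 -31; 250 -204 0 0 0 -40; 305 -249 0 0 0 -49; 360 -293 0 0 0 -58; 405 -330 0 0 0 -65; 432 -352 0 0 0 -70; 440 -358 0 0 0 -71; 440 -358 0 0 0 -71; 440 -358 0 0 0 -71'
python3 - <<'E'
from h import *
f=cap('wrist','w1'); print({k:v for k,v in f.items() if k not in('frame','depth')})
cap('scene','scene1')
E
```

```text
time_s: 1.6
position: [0.4793, -0.0214, 0.2531]
orientation: [[-0.036, 0.999, -0.001], [0.999, 0.036, -0.0], [-0.0, -0.001, -1.0]]
contact_force: [0.2, -0.5, -0.4]
finger_gap: 0.0856
grip_force: 0.0
{'camera_matrix': array([[325.1922621 ,   0.        , 275.51974566],
       [  0.        , 325.1922621 , 209.17606293],
       [  0.        ,   0.        ,   1.        ]]), 'hand_eye': array([[ 2.68922947e-04,  9.61560113e-01,  2.74594387e-01,
         6.91680361e-02],
       [ 9.99999963e-01, -2.44889627e-04, -1.21804528e-04,
        -1.61442290e-03],
       [-4.98770585e-05,  2.74594410e-01, -9.61560142e-01,
        -1.21294695e-01],
       [ 0.00000000e+00,  0.00000000e+00,  0.00000000e+00,
         1.00000000e+00]])}
```

View pics/w1.png

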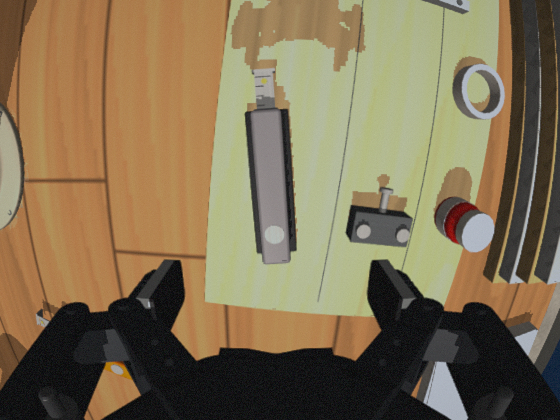

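The wrist view shows the rule at (270,185) with its tang up at (263,70). The stop is at (380,225) with its screw pointing to (386,195), the rail at (445,3), the tape at (478,92) and the jar at (465,222).

```bash
cat >> h.py <<'E'
def wworld(f):
    d=f['depth'];K=f['camera_matrix'];v,u=np.indices(d.shape)
    x=u-K[0,2];y=v-K[1,2];r=np.hypot(x,y)+1e-9;th=r/K[0,0];t=np.tan(th)
    P=np.stack([x/r*t*d,-y/r*t*d,-d],-1); H=f['hand_eye']
    W=(P@H[:3,:3].T+H[:3,3])@f['R'].T+f['pos']; W[d==0]=np.nan; return W
def rect(T):
    r=cv2.minAreaRect((T[:,:2]*1000).astype(np.float32)); return np.round(r[0],1),np.round(r[1],1),round(r[2],2)
E
python3 - <<'E'
from h import *
f=load('w1');W=wworld(f);z=W[...,2];hsv=cv2.cvtColor(f['frame'],cv2.COLOR_RGB2HSV)
def comp(m,seed):
    n,l=cv2.connectedComponents(m.astype(np.uint8)); return l==l[seed[1],seed[0]]
bm=((hsv[...,0]>22)&(hsv[...,0]<40)&(hsv[...,1]>50)&(np.abs(z-.012)<.01)); print('board z',np.median(z[bm]))
m=comp(z>.054,(268,180)); print('rule top',np.median(z[m]),rect(W[m]))
b=comp((z>.02)&(z<.09),(268,180)); print('rule all',rect(W[b]))
for zz in (.024,.027): print('base',rect(W[b&(z<zz+.006)&(z>zz-.006)]))
t=b&(z<.054); rows=np.where(t[:108])[0]; 
q=np.zeros_like(t); q[60:106,240:290]=t[60:106,240:290]; print('blade',rect(W[q]),np.nanpercentile(z[q],[5,50,95]))
m=comp((z>.036)&(z<.047),(385,232)); print('stop',np.median(z[m]),rect(W[m]))
a=np.zeros_like(m);a[180:212,376:396]=1;a&=(z>.024); print('screw',W[a][:,:].min(0),W[a].max(0))
a=np.zeros_like(m);a[0:15,420:475]=1;a&=(z>.02); print('rail part',rect(W[a]),np.median(z[a]))
f=load('scene1');W=world(f);z=W[...,2]
m=comp(z>.054,(285,210)); print('scene1 rule',np.median(z[m]),rect(W[m&(z<.075)]))
E
```

```text
board z 0.012731858438503468
rule top 0.06358653854822827 (array([472.8, -22. ]), array([ 30.4, 159. ]), 6.02)
rule all (array([ 4.705e+02, -4.000e-01]), array([ 46.6, 202.3]), 5.97)
base (array([ 4.705e+02, -1.000e-01]), array([ 46.5, 196. ]), 6.1)
base (array([470.6,  -1.5]), array([ 46.6, 198.9]), 5.97)
blade (array([461. ,  80.9]), array([22.5, 38.9]), 2.06) [0.03644566 0.03769864 0.03895267]
stop 0.04270932611817069 (array([598.5, -66.5]), array([36.8, 71.2]), 85.86)
screw [ 0.59305892 -0.04887756  0.02452302] [ 0.60930243 -0.0208964   0.03717504]
rail part (array([677.2, 213.2]), array([14.7, 52. ]), 86.12) 0.028264475894610258
scene1 rule nan (array([-70.4, 699.8]), array([3227.9, 2514.2]), 89.99)
```

```bash
python3 -m handwheel '0 -2 20 0 0 -1; 0 -6.5 55 0 0 -3; 0 -6.5 95 0 0 -4; 0 -6.5 130 0 0 -4; 0 -6.5 160 0 0 -4; 0 -6.5 178 0 0 -4; 0 -6.5 186 0 0 -4; 0 -6.5 189 0 0 -4; 0 -6.5 189 0 0 -4'
python3 -m handwheel '0 0 0 0 0 0;0 0 0 0 0 0;0 0 0 0 0 0;0 0 0 0 0 0;0 0 0 0 0 0;0 0 0 0 0 0' 1 80
python3 - <<'E'
from h import *
print(robot.tcp_to_tips)
cap('wrist','w2')
E
```

```text
time_s: 2.82
position: [0.4733, -0.0214, 0.0648]
orientation: [[-0.105, 0.994, 0.001], [0.994, 0.105, -0.0], [-0.0, 0.001, -1.0]]
contact_force: [-0.3, -0.9, -0.3]
finger_gap: 0.085
grip_force: 0.0
time_s: 3.58
position: [0.4733, -0.0212, 0.0646]
orientation: [[-0.106, 0.994, 0.001], [0.994, 0.106, -0.0], [-0.0, 0.001, -1.0]]
contact_force: [0.2, 0.8, 5.9]
finger_gap: 0.0281
grip_force: 80.3
0.022
```

View pics/w2.png

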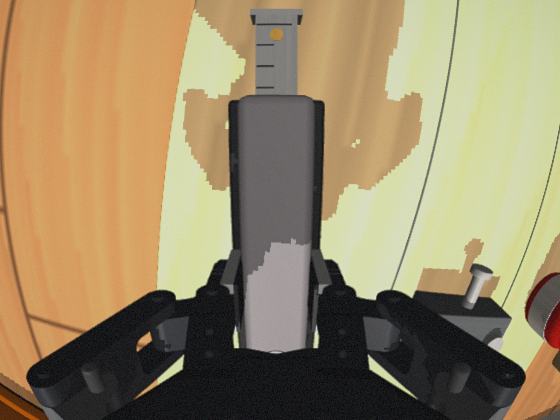

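The rule is held with a 28 mm gap. The tang is at (276,15) and the screw head at (482,270).

```bash
python3 -m handwheel '0 0 -3 0 0 0; 0 0 -12 0 0 0; 0 0 -24 0 0 0; 0 0 -34 0 0 0; 10 1 -38 0 0 0; 30 3 -40 0 0 0; 52 6 -40 0 0 0; 69 7 -40 0 0 0'
python3 -m handwheel '3 8 0 0 0 1; 10 29 0 0 0 3; 18 53 0 0 0 5; 27 80 0 0 0 7; 37 108 0 0 0 9; 45 130 0 0 0 10; 51 143 0 0 0 10.4; 53 147 0 0 0 10.4; 53 147 0 0 0 10.4;53 147 0 0 0 10.4'
python3 - <<'E'
from h import *
cap('wrist','w3'); cap('side','side3')
E
```

```text
time_s: 4.62
position: [0.4725, 0.0495, 0.1044]
orientation: [[-0.106, 0.994, -0.0], [0.994, 0.106, 0.0], [0.0, -0.0, -1.0]]
contact_force: [0.9, -0.1, -2.9]
finger_gap: 0.0286
grip_force: 79.4
time_s: 5.88
position: [0.613, 0.1161, 0.1043]
orientation: [[0.076, 0.997, -0.0], [0.997, -0.076, -0.0], [-0.0, -0.0, -1.0]]
contact_force: [-0.2, -0.0, -3.4]
finger_gap: 0.0282
grip_force: 79.5
```

View pics/w3.png

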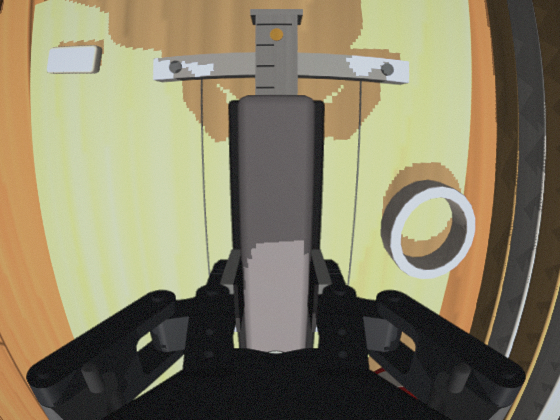

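The rule is over the rail. The rail spans (155,70) to (408,70), with the tang beyond it at (276,16). I'll measure both in the board frame.

```bash
python3 - <<'E'
from h import *
f=load('w3');W=wworld(f);z=W[...,2];u=np.indices(z.shape)[1];v=np.indices(z.shape)[0]
Rm=f['R'];L=(W-f['pos'])@Rm  # tool axes
hsv=cv2.cvtColor(f['frame'],cv2.COLOR_RGB2HSV)
m=(v<90)&(v>45)&(u>150)&(u<412)&(z>.022)&(z<.034); print('rail',rect(W[m]),np.median(z[m]),'toolx',np.percentile(L[m][:,0],[2,98]), 'tooly',L[m][:,1].min(),L[m][:,1].max())
for lo,hi in((160,240),(310,400)):
    k=m&(u>lo)&(u<hi); print(lo,'x range',np.percentile(L[k][:,0],[1,99]))
t=(v<30)&(u>245)&(u<305)&(z>.06); print('tang',L[t].min(0),L[t].max(0),np.percentile(z[t],[5,50,95]))
c=(v>90)&(v<250)&(u>240)&(u<315)&(z>.085); print('case front',L[c].max(0),L[c].min(0),rect(L[c]), np.percentile(z[c],[5,50,95]))
b=(hsv[...,0]>22)&(hsv[...,0]<40)&(np.abs(z-.012)<.008);print('board z',np.median(z[b]))
E
```

```text
rail (array([622.7, 218.6]), array([ 14.9, 160.4]), 85.25) 0.028675176752939097 toolx [0.09588228 0.10987464] tooly -0.0782548933000219 0.08210922479249529
160 x range [0.0962632  0.11041463]
310 x range [0.09560054 0.10975003]
tang [ 0.11046962 -0.01336781  0.02494379] [0.12169739 0.01090668 0.04392919] [0.07160398 0.07697787 0.07824983]
case front [0.07842024 0.01622997 0.01694721] [ 0.01035638 -0.01599089 -0.00096793] (array([44.4,  0.2]), array([68. , 32.2]), 0.13) [0.10142457 0.10299317 0.10408158]
board z 0.012693349946479852
```

```bash
python3 -m handwheel '0 1 4 0 0 0.3; 0 1.5 14 0 0 0.3; 0 1.5 25 0 0 0.3; 0 1.5 33 0 0 0.3; 0 1.5 36.5 0 0 0.3; 0 1.5 37.5 0 0 0.3; 0 1.5 37.5 0 0 0.3'
python3 -m handwheel '-2 0 0 0 0 0; -5 0 0 0 0 0; -8 0 0 0 0 0; -11 0 0 0 0 0; -14 0 0 0 0 0; -15 0 0 0 0 0; -15 0 0 0 0 0'
```

```text
time_s: 6.85
position: [0.615, 0.1163, 0.0671]
orientation: [[0.081, 0.997, 0.0], [0.997, -0.081, 0.0], [0.0, 0.0, -1.0]]
contact_force: [-0.0, -0.6, -3.2]
finger_gap: 0.0282
grip_force: 79.5
time_s: 7.72
position: [0.6136, 0.1014, 0.0668]
orientation: [[0.081, 0.997, 0.0], [0.997, -0.081, 0.0], [0.0, 0.0, -1.0]]
contact_force: [0.1, 3.2, -3.8]
finger_gap: 0.0284
grip_force: 79.5
```

```bash
python3 -m handwheel '-2 0 0 0 0 0; -6 0 0 0 0 0; -11 0 0 0 0 0; -16 0 0 0 0 0; -21 0 0 0 0 0; -25 0 0 0 0 0; -27 0 0 0 0 0; -28 0 0 0 0 0; -28 0 0 0 0 0'
python3 - <<'E'
from h import *
f=cap('scene','scene4'); g=cap('side','side4')
a=np.hstack([cv2.resize(cv2.imread('pics/scene4.png')[160:290,220:420],(400,260)),cv2.resize(cv2.imread('pics/side4.png')[150:280,110:310],(400,260))])
cv2.imwrite('pics/c4.png',a)
E
```

```text
time_s: 8.85
position: [0.6113, 0.0735, 0.0668]
orientation: [[0.081, 0.997, -0.0], [0.997, -0.081, 0.0], [0.0, -0.0, -1.0]]
contact_force: [0.2, 4.5, -3.0]
finger_gap: 0.0283
grip_force: 79.5
```

View pics/c4.png

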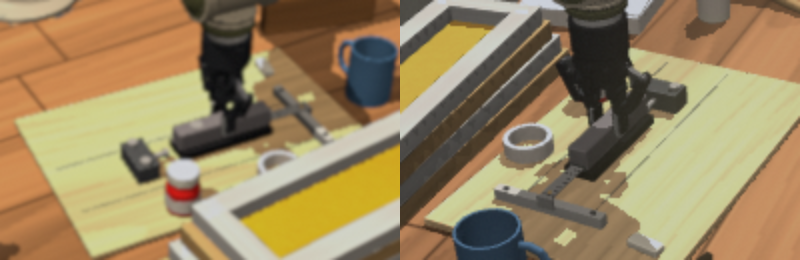

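The blade is hooked over the rail and drawn out, and the heel is near the screw. I'll feel forward slowly.

```bash
python3 -m handwheel '-1 0 0 0 0 0; -2 0 0 0 0 0; -3 0 0 0 0 0; -4 0 0 0 0 0; -5 0 0 0 0 0; -6 0 0 0 0 0;-6 0 0 0 0 0'
python3 -m handwheel '-0.5 0 0 0 0 0; -1 0 0 0 0 0; -1.5 0 0 0 0 0; -2 0 0 0 0 0; -2 0 0 0 0 0'
```

```text
time_s: 9.82
position: [0.6109, 0.0674, 0.0668]
orientation: [[0.081, 0.997, -0.0], [0.997, -0.081, 0.0], [0.0, -0.0, -1.0]]
contact_force: [1.3, 4.4, -3.9]
finger_gap: 0.0282
grip_force: 79.5
time_s: 10.45
position: [0.6107, 0.0655, 0.0668]
orientation: [[0.081, 0.997, -0.0], [0.997, -0.081, -0.0], [-0.0, -0.0, -1.0]]
contact_force: [-0.5, 4.0, -3.9]
finger_gap: 0.0282
grip_force: 79.5
```

```bash
python3 -m handwheel '-0.5 0 0 0 0 0; -1 0 0 0 0 0; -1.5 0 0 0 0 0; -1.5 0 0 0 0 0'
python3 -m handwheel '-0.5 0 0 0 0 0; -1 0 0 0 0 0; -1.5 0 0 0 0 0; -1.5 0 0 0 0 0'
```

```text
time_s: 10.95
position: [0.6106, 0.064, 0.0668]
orientation: [[0.081, 0.997, -0.0], [0.997, -0.081, 0.0], [0.0, -0.0, -1.0]]
contact_force: [-0.5, 4.5, -3.6]
finger_gap: 0.0284
grip_force: 79.5
time_s: 11.45
position: [0.6105, 0.0625, 0.0668]
orientation: [[0.081, 0.997, -0.0], [0.997, -0.081, 0.0], [-0.0, -0.0, -1.0]]
contact_force: [0.4, 4.0, -3.7]
finger_gap: 0.0283
grip_force: 79.5
```

```bash
for i in 1; do python3 -m handwheel '-0.5 0 0 0 0 0; -1 0 0 0 0 0; -1 0 0 0 0 0'; done
python3 -m handwheel '-0.5 0 0 0 0 0; -0.5 0 0 0 0 0; -0.5 0 0 0 0 0'
```

```text
time_s: 11.82
position: [0.6104, 0.0615, 0.0668]
orientation: [[0.081, 0.997, -0.0], [0.997, -0.081, 0.0], [0.0, -0.0, -1.0]]
contact_force: [1.1, 4.1, -3.3]
finger_gap: 0.0283
grip_force: 79.5
time_s: 12.2
position: [0.6104, 0.061, 0.0668]
orientation: [[0.081, 0.997, -0.0], [0.997, -0.081, 0.0], [0.0, -0.0, -1.0]]
contact_force: [0.2, 4.3, -3.9]
finger_gap: 0.0284
grip_force: 79.5
```

```bash
python3 -m handwheel '-0.5 0 0 0 0 0; -0.5 0 0 0 0 0; -0.5 0 0 0 0 0'
```

```text
time_s: 12.58
position: [0.6103, 0.0605, 0.0668]
orientation: [[0.081, 0.997, -0.0], [0.997, -0.081, 0.0], [0.0, -0.0, -1.0]]
contact_force: [0.5, 3.6, -4.3]
finger_gap: 0.0281
grip_force: 79.5
```

```bash
python3 -m handwheel '-0.5 0 0 0 0 0; -0.5 0 0 0 0 0; -0.5 0 0 0 0 0'
```

```text
time_s: 12.95
position: [0.6103, 0.06, 0.0668]
orientation: [[0.081, 0.997, 0.0], [0.997, -0.081, 0.0], [0.0, 0.0, -1.0]]
contact_force: [0.1, 4.7, -3.6]
finger_gap: 0.0284
grip_force: 79.5
```

```bash
python3 -m handwheel '-0.5 0 0 0 0 0; -0.5 0 0 0 0 0; -0.5 0 0 0 0 0'
```

```text
time_s: 13.32
position: [0.6102, 0.0596, 0.0668]
orientation: [[0.081, 0.997, 0.0], [0.997, -0.081, 0.0], [0.0, 0.0, -1.0]]
contact_force: [0.8, 5.9, -4.2]
finger_gap: 0.0285
grip_force: 79.5
```

```bash
python3 -m handwheel '-0.3 0 0 0 0 0; -0.3 0 0 0 0 0; -0.3 0 0 0 0 0'
```

```text
time_s: 13.7
position: [0.6102, 0.0596, 0.0668]
orientation: [[0.081, 0.997, 0.0], [0.997, -0.081, 0.001], [0.001, 0.0, -1.0]]
contact_force: [1.5, 7.1, -3.2]
finger_gap: 0.0285
grip_force: 79.5
```

```bash
python3 -m handwheel '0 0 0 0 0 0'
```

```text
time_s: 13.82
position: [0.6102, 0.0596, 0.0668]
orientation: [[0.081, 0.997, 0.0], [0.997, -0.081, 0.001], [0.001, 0.0, -1.0]]
contact_force: [0.9, 6.2, -3.7]
finger_gap: 0.0287
grip_force: 79.5
```

```bash
python3 -m handwheel '-0.2 0 0.5 0 0 0; -0.2 0 1 0 0 0; -0.2 0 1.5 0 0 0; -0.2 0 2 0 0 0;-0.2 0 2.5 0 0 0; -0.2 0 2.5 0 0 0'
```

```text
time_s: 14.58
position: [0.6105, 0.0595, 0.0648]
orientation: [[0.081, 0.997, 0.001], [0.997, -0.081, 0.001], [0.001, 0.001, -1.0]]
contact_force: [1.7, 7.3, -0.9]
finger_gap: 0.0282
grip_force: 80.0
```

```bash
python3 -m handwheel '0 0 0.5 0 0 0; 0 0 1 0 0 0; 0 0 1.5 0 0 0; 0 0 1.5 0 0 0'
```

```text
time_s: 15.08
position: [0.6105, 0.0596, 0.0645]
orientation: [[0.081, 0.997, 0.002], [0.997, -0.081, 0.001], [0.001, 0.002, -1.0]]
contact_force: [-3.4, 7.0, 7.3]
finger_gap: 0.0284
grip_force: 81.2
```

```bash
python3 -m handwheel '0 0 0.5 0 0 0; 0 0 1 0 0 0; 0 0 1.5 0 0 0; 0 0 2 0 0 0; 0 0 2 0 0 0'
```

```text
time_s: 15.7
position: [0.6105, 0.0596, 0.0626]
orientation: [[0.081, 0.997, 0.002], [0.997, -0.081, 0.001], [0.001, 0.002, -1.0]]
contact_force: [-3.0, 7.1, 8.3]
finger_gap: 0.0281
grip_force: 81.3
```

```bash
python3 -m handwheel '0 0 0.5 0 0 0; 0 0 1 0 0 0; 0 0 1 0 0 0'
```

```text
time_s: 16.08
position: [0.6105, 0.0596, 0.0616]
orientation: [[0.081, 0.997, 0.002], [0.997, -0.081, 0.001], [0.001, 0.002, -1.0]]
contact_force: [-2.1, 7.8, 10.1]
finger_gap: 0.0284
grip_force: 81.3
```

```bash
python3 -m handwheel '0 0 0.5 0 0 0; 0 0 1 0 0 0; 0 0 1.5 0 0 0; 0 0 2 0 0 0; 0 0 2 0 0 0'
```

```text
time_s: 16.7
position: [0.6106, 0.0596, 0.0604]
orientation: [[0.081, 0.997, 0.002], [0.997, -0.081, 0.001], [0.001, 0.002, -1.0]]
contact_force: [-4.4, 7.9, 15.7]
finger_gap: 0.0282
grip_force: 82.2
```

```bash
python3 -m handwheel '0 0 0.5 0 0 0; 0 0 1 0 0 0; 0 0 1 0 0 0'
```

```text
time_s: 17.08
position: [0.6106, 0.0596, 0.0599]
orientation: [[0.08, 0.997, 0.003], [0.997, -0.08, 0.001], [0.001, 0.003, -1.0]]
contact_force: [-6.0, 6.6, 19.7]
finger_gap: 0.0285
grip_force: 82.7
```

```bash
python3 -m handwheel '0 0 0.5 0 0 0; 0 0 1 0 0 0; 0 0 1 0 0 0'
```

```text
time_s: 17.45
position: [0.6106, 0.0596, 0.0598]
orientation: [[0.08, 0.997, 0.003], [0.997, -0.08, 0.0], [0.001, 0.003, -1.0]]
contact_force: [-8.8, 8.7, 27.5]
finger_gap: 0.0281
grip_force: 83.7
```

```bash
python3 -m handwheel '0 0 0.5 0 0 0; 0 0 1 0 0 0; 0 0 1 0 0 0'
```

```text
time_s: 17.82
position: [0.6106, 0.0596, 0.0598]
orientation: [[0.08, 0.997, 0.004], [0.997, -0.08, 0.0], [0.001, 0.004, -1.0]]
contact_force: [-10.4, 7.6, 35.1]
finger_gap: 0.0285
grip_force: 84.7
```

```bash
python3 -m handwheel '0 0 -1 0 0 0; 0 0 -2 0 0 0; 0 0 -3 0 0 0; 0 0 -3.8 0 0 0; 0 0 -3.8 0 0 0'
```

```text
time_s: 18.45
position: [0.6106, 0.0596, 0.06]
orientation: [[0.081, 0.997, 0.002], [0.997, -0.081, 0.001], [0.001, 0.002, -1.0]]
contact_force: [-1.3, 8.8, 5.2]
finger_gap: 0.0283
grip_force: 80.8
```

```bash
python3 -m handwheel '0 0 0 0 0 0;0 0 0 0 0 0;0 0 0 0 0 0;0 0 0 0 0 0;0 0 0 0 0 0' 0.4 20
```

```text
time_s: 19.08
position: [0.6102, 0.0589, 0.0586]
orientation: [[0.081, 0.997, -0.0], [0.997, -0.081, -0.0], [-0.0, -0.0, -1.0]]
contact_force: [-0.5, 0.1, -0.5]
finger_gap: 0.0513
grip_force: 0.0
```

```bash
python3 -m handwheel '0 0 -3 0 0 0; 0 0 -12 0 0 0; 0 0 -30 0 0 0; 0 0 -55 0 0 0; 0 0 -85 0 0 0; 0 0 -115 0 0 0; 0 0 -135 0 0 0; 0 0 -145 0 0 0; 0 0 -150 0 0 0; 0 0 -150 0 0 0'
python3 - <<'E'
from h import *
cap('wrist','w5'); cap('side','side5')
f=load('w5');W=wworld(f);z=W[...,2];v,u=np.indices(z.shape)
print(f['pos'])
c=(z>.05)&(z<.07)&(abs(W[...,0]-.61)<.03)&(abs(W[...,1]-.06)<.1);print('rule top',np.percentile(z[c],[5,50,95]),rect(W[c]))
b=(z>.006)&(z<.016)&(abs(W[...,0]-.56)<.02)&(abs(W[...,1]-.1)<.08);print('board z',np.median(z[b]))
s=(z>.039)&(z<.046)&(abs(W[...,0]-.6)<.05)&(W[...,1]<-.03);print('stop',rect(W[s]) if s.sum()>20 else s.sum())
ins=cv2.imread('pics/side5.png')[150:280,110:310]
cv2.imwrite('pics/c5.png',np.hstack([cv2.imread('pics/w5.png')[:,100:460],cv2.resize(ins,(420,273))[[*range(273)]+[0]*147]]))
E
```

```text
time_s: 20.32
position: [0.6101, 0.059, 0.2083]
orientation: [[0.081, 0.997, -0.001], [0.997, -0.081, 0.0], [0.0, -0.001, -1.0]]
contact_force: [-0.1, -0.5, -0.2]
finger_gap: 0.0511
grip_force: 0.0
[0.6100761  0.05902994 0.20832693]
rule top [0.0565736  0.05863968 0.05991767] (array([609.3,  59.3]), array([157.5,  30.2]), 85.23)
board z 0.012768543792947895
stop (array([598.9, -66.4]), array([37.8, 70.5]), 85.04)
```

View pics/c5.png

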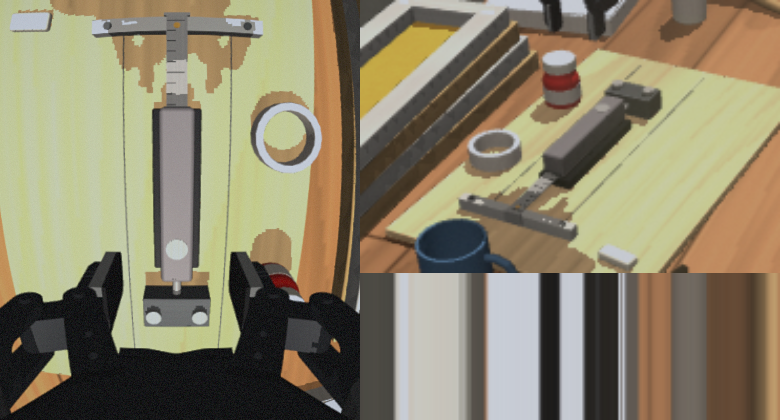

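The rule lies along the board, hooked over the rail at (177,18), with its heel on the screw at (177,285). Its top is 45.9 mm above the board, so the case is flush and the foot is fully in.

```bash
python3 -c "
from plant import robot; print(robot.job_done())"
```

```text
the job is handed in; nothing more can be done
None
```

The rule is hooked over the rail with its heel bearing lightly on the screw, its foot fully in and its blade locked; I let go and handed the job in at about 20 s of the 61 s allowed.

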